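Prop the tester's cover and trim the knob

TASK

Prop the pedal tester's hinged cover open with the forked prop: the prop must stand upright by itself on the tester's side ledge, carrying the cover's side bar in its fork. Only then turn the knob under the cover clockwise as far as it goes, and leave the cover propped. Do not let the cover slam, and leave the other things on the bench where they are.

Things in the scene. Friction and masses are not known exactly. Their poses are not given: they have to be found in the camera images.
- tester: grey console fixed to the bench, moved and turned a little each time. Origin: centre of its underside; x away from its front, y to its left, z up. Block 200 (x) x 180 (y) mm, 70 high, cheeks to 98; rear wall x 80 to 100, 148 high. On its right a steel plate with the pedal under test: x -50 to 100, y -290 to -90, up to 210 mm high. Under the cover a panel slopes 35 degrees down to the front
- ledge (a point): centre of the flat top of the dark steel ledge on the tester's left, a solid block 85 (x) x 80 (y) x 114 mm high. It lies at tester x 47.5, y 130, z 114 mm; axes as the tester's
- hinge (a point): middle of the cover's hinge line, which runs along the tester's y, at tester x 90, y 0, z 155 mm; axes as the tester's
- cover (a joint): cover angle in rad: 0 shut (level), grows as its front edge rises, stop at 1.3. A dark steel frame with a clear window, 200 mm from hinge to front edge, 180 wide, front flange 27 deep; 0.4 kg with its bar. Nothing holds it open: it falls shut when let go. With its bar in the fork and the prop on the ledge it rests at about 1.01
- bar (a point): round steel bar, 12 mm diameter, fixed to the cover, parallel to the hinge and 80 mm from it, sticking out to the tester's left: tester y 60 to 250 mm, free beyond y 90. Cover shut: axis at tester x 10, z 155; cover at 1.01: x 48, z 223. This point: on its axis at tester y 190; its y axis runs along it. Carrying it takes about 5 N
- prop: loose aluminium prop, 0.3 kg, standing. Origin: foot's underside, below the post; z up. Foot x -41 to 25, 44 wide (y), 10 high; post 26 x 18 (y) up to z 100; handle plate 18 thick (y) on its -x side: x -65 to -13, z 20 to 80. On top a V fork, 18 wide: prongs lean 40 degrees to +x and -x, apex z 100, tips z 125, mouth 41 mm; a 12 mm bar along y lies in it with its axis at z 109
- knob (a joint): knob angle in rad: 0 at its anticlockwise stop, grows as it is turned clockwise (seen looking at the panel from outside), clockwise stop at 2.6. It stays where it is left; turning takes about 0.12 N m
- knob_grip (a point): on the knob's axis, at the height to grip, 31 mm above the panel; at tester x -43, y 0, z 123 mm. z: the knob's axis, out of the panel, 35 degrees from vertical, leaning to the tester's front. x: along the grip bar to its white line, turns with it. Grip bar 60 (x) x 14 (y) mm, 6 to 44 mm above the panel, on a disc 72 mm across, 6 thick
- bolt_tray: grey open tray with bolts, 120 x 90 x 45 mm, origin under its centre; a bystander
- driver: green cordless driver lying on its side, about 200 x 200 x 55 mm; a bystander
- sleeve: upright steel sleeve, 52 mm across, 50 high; a bystander
- bottle: grey bottle, 48 mm across, 120 high; a bystander
- wrench: steel wrench, 190 mm long, lying; a bystander
- hammer: hammer, 260 mm long, lying; a bystander
- lever: flat black pedal lever with a pad, 240 mm long, lying; a bystander
Mind the look-alikes: they are no part of the job. Leave any brown or yellow look-alike of the prop alone.

How it is judged:
On the way, in this order (a step that is already met when the one before it is completed fails the run):
1. the cover rests on the prop, which stands upright by itself on the side ledge, not touched by the fingers (value of joint cover between 0.9 and 1.12 rad and contact force between cover and prop above 0.4 N and angle between prop's own z axis and vertical below 0.12 rad and z of prop in the frame of tester between 0.108 and 0.12 m and contact force between the fingers and prop below 0.1 N and contact force between the fingers and cover below 0.1 N), for 0.3 s.
2. with the cover still propped, the knob is turned clockwise to its stop (all of step 1 and value of joint knob above 2.5 rad), for 0.1 s.
At the end, for the whole second after the job is handed in: the prop stands by itself on the side ledge (upright within 7 degrees, foot within 6 mm of the ledge's height) and carries the cover's bar (more than 0.4 N), cover between 0.9 and 1.12 rad; the knob is beyond 2.5 rad (stop at 2.6); the fingers touch neither prop nor cover, and all is at rest (all of step 2 and linear speed of prop below 0.02 m/s).
It fails at once if the cover slams (falls faster than 4 rad/s) (velocity of joint cover below -4 rad/s).
It fails at once if a bystander is pushed more than 30 mm (distance of any of bolt_tray, driver, sleeve, bottle, wrench, hammer, lever from where it was at the start of the episode above 0.03 m).
It also fails if it takes over 72 s, if anything falls off the work surface, if the arm or the gripper's body presses on something with over 40 N, if the wrist force passes 120 N, or if a joint passes its speed limit or range.

ROBOT

A 6-joint arm with a two-finger parallel gripper is mounted at the origin on the work surface. World frame = base frame: x ahead of the robot, y to its left, z up, the work surface at z = 0. Lengths are in m, angles in rad, forces in N, time in s.
With the tool pointing down it reaches from about 0.275 to 0.825 m from the base axis. Payload 4.9 kg.
Tool frame: the origin (TCP) lies midway between the tips of the shut fingers; the grasp point (between the pads) lies 19 mm behind it (bot.grip_depth is the distance from the TCP to the grasp point, in m); y points along the fingers, x is the direction in which the jaws open and shut, and the axes are right-handed (so a half turn about y gives the same grasp; the last joint's range is limited). The gripper opens to 85 mm and grips with 20 to 120 N. Pads are 22 mm wide; open, the fingers measure 114 mm over their backs; the gripper's body (76 mm by 85 mm) begins 54 mm behind the grasp point. The pads swing forward as they close: fully open they stand 13 mm farther back than shut.
Start: joints at [1.183, 0.326, -0.193, 1.052, 0, 1.437], TCP at [0.138, 0.532, 0.231] pointing down, gripper open.
Joint ranges: [-2.65, 2.65], [-0.97, 1.79], [-1.3, 1.35], [-1.93, 2.1], [-1.47, 1.37], [-3.14, 3.14]. Speed limits (rad/s): [2.57, 2.57, 3.14, 3.14, 3.14, 3.14].

INTERFACE

Orientations are given as a unit quaternion [w, x, y, z].
In Python, from cell import bot gives the robot as it stands. Calls block until the motion is done:
- bot.move_pose(position, orientation): joint-space move of the TCP to a pose.
- bot.move_linear(position, speed=0.15, rotation=None, until_force=None): straight line of the TCP; rotation=None keeps the orientation; speed is the mean speed in m/s. With until_force (N) it stops when the force on the tool has changed by that much, and returns True; else False.
- bot.goto_joints(angles): joint-space move.
- bot.set_gripper(opening, grasp_force=None): opening from 0.0 (shut) to 1.0 (fully open); grasp_force is the grip in N (None keeps the last); returns when the fingers have stopped.
- bot.wait(seconds).
- bot.solve_ik(position, orientation): joint angles nearest the present ones, or None.
- bot.camera(name): name is "scene" or "side" or "wrist"; returns the picture (384x512x3 uint8, red, green, blue); there is no depth.
- bot.calibration(name): a dict with "mtx" (3x3 intrinsics, pixels), "extrinsics" (4x4, takes a point from world to camera coordinates); the wrist camera has in their place "hand_eye" (4x4, takes a point from camera to tool coordinates, whose origin is the TCP and whose axes are the tool frame's). Camera axes: x right, y down, z forward; pixel columns grow to the right and rows downward; lengths in m; the calibration is good to about 2 mm. A picture is of the moment at which its call begins: read the wrist's pose just before it. calibration takes no time and is no camera call.
A pose or a line that the arm cannot do raises bot.PlanningError and nothing moves.
- bot.close_job(): hands the job in, once; it reports no verdict.
Trained networks look in the newest picture that a camera, given by its name, has taken for a name from the list of things; names that differ only in an ending like _2 or _b are one class to them, and where a whole thing is asked for, a point or a joint stands for the part that bears it (a point fixed in the world has none). Each returns a list of dicts, best first, with "confidence" (0 to 1); they miss things now and then, are a little off and sometimes report something else, mostly with a low value. They report only what shows in the picture. A call takes as long as a camera call. They do not tell look-alikes from the thing itself.
- bot.search_frame(camera, thing): "bbox" ([left, top, width, height] in pixels, round what is visible of it).
Readings, each from a call of its own:
- bot.read_clock(): time.
- bot.read_joint_positions(): joint angles.
- bot.read_joint_vel(): joint speeds.
- bot.read_joint_efforts(): joint torques, N m.
- bot.read_position(): TCP position.
- bot.read_tool_rot(): TCP orientation.
- bot.read_ft_force(): force on the tool from outside, world axes, zero at the start.
- bot.read_moment(): the same for the moment, N m.
- bot.read_gripper_width(): opening from 0.0 (shut) to 1.0 (fully open).
Only numpy, scipy, OpenCV 4.12 (cv2) and the standard library are available. Lean on these libraries where they do the work, as an engineer would, in place of code of your own. Each camera call takes 0.05 s, during which the arm holds its last target. There are 200 camera calls.

## Working session

There is one attempt and no reset: what is moved stays moved. The work goes in short steps, each a Python script; the robot and the scene stay as the last script left them, time stands still between calls to the robot, and variables do not carry over. Pictures are saved under pics/ and viewed, about 8 in all and at most 12, crops included, and the job is handed in when it is done.

```bash
mkdir -p pics; ls; python3 - <<'E'
from cell import bot
import cv2,numpy as np
np.set_printoptions(precision=4,suppress=True)
for c in ["scene","side"]:
    im=bot.camera(c); cv2.imwrite(f"pics/{c}0.png",cv2.resize(im[:,:,::-1],(800,600)))
    cv2.imwrite(f"pics/{c}_raw.png",im[:,:,::-1])
    k=bot.calibration(c);print(c,k["mtx"],k["extrinsics"])
    for t in ["tester","prop","cover","knob","bar","bolt_tray","bottle","sleeve","driver"]:
        print(t,[(np.round(d["bbox"]).tolist(),round(d["confidence"],2)) for d in bot.search_frame(c,t)])
print(bot.calibration("wrist"),bot.grip_depth,bot.read_tool_rot(),bot.read_clock())
E
```

```text
pics
scene [[487.1084   0.     256.9772]
 [  0.     487.1084 193.1823]
 [  0.       0.       1.    ]] [[ 0.1177  0.9929 -0.0141 -0.1771]
 [ 0.6716 -0.0901 -0.7354 -0.2668]
 [-0.7315  0.0771 -0.6775  1.7498]
 [ 0.      0.      0.      1.    ]]
tester [([62.0, 186.0, 215.0, 101.0], 0.9)]
prop [([358.0, 136.0, 34.0, 38.0], 0.78), ([367.0, 168.0, 38.0, 42.0], 0.77), ([326.0, 164.0, 18.0, 41.0], 0.67)]
cover [([129.0, 184.0, 147.0, 62.0], 0.65), ([324.0, 162.0, 18.0, 43.0], 0.21)]
knob []
bar [([129.0, 181.0, 148.0, 66.0], 0.91)]
bolt_tray [([101.0, 175.0, 41.0, 42.0], 0.84), ([129.0, 183.0, 146.0, 65.0], 0.33)]
bottle [([253.0, 268.0, 19.0, 42.0], 0.88)]
sleeve [([255.0, 174.0, 19.0, 26.0], 0.69)]
driver [([160.0, 146.0, 64.0, 37.0], 0.77), ([251.0, 269.0, 22.0, 40.0], 0.24), ([326.0, 161.0, 18.0, 42.0], 0.23)]
side [[399.4314   0.     257.6858]
 [  0.     399.4314 189.0622]
 [  0.       0.       1.    ]] [[ 0.9893 -0.146  -0.0078 -0.5367]
 [-0.0934 -0.5902 -0.8019  0.1887]
 [ 0.1125  0.794  -0.5975  1.0857]
 [ 0.      0.      0.      1.    ]]
tester [([252.0, 158.0, 101.0, 202.0], 0.6)]
prop [([202.0, 143.0, 31.0, 35.0], 0.7), ([226.0, 118.0, 10.0, 38.0], 0.7), ([181.0, 128.0, 13.0, 33.0], 0.65)]
cover [([253.0, 162.0, 91.0, 91.0], 0.95)]
knob [([251.0, 163.0, 103.0, 198.0], 0.51)]
bar [([251.0, 162.0, 93.0, 87.0], 0.79)]
bolt_tray [([181.0, 300.0, 56.0, 44.0], 0.83)]
bottle [([328.0, 178.0, 16.0, 35.0], 0.85)]
sleeve [([196.0, 194.0, 19.0, 22.0], 0.9)]
driver [([132.0, 230.0, 83.0, 62.0], 0.76)]
{'mtx': array([[264.523 ,   0.    , 258.2663],
       [  0.    , 264.523 , 191.5925],
       [  0.    ,   0.    ,   1.    ]]), 'hand_eye': array([[ 1.    ,  0.0008, -0.0001, -0.0009],
       [ 0.0004, -0.2727,  0.9621, -0.1433],
       [ 0.0008, -0.9621, -0.2727,  0.0684],
       [ 0.    ,  0.    ,  0.    ,  1.    ]])} 0.0187 [ 0.5593 -0.5593 -0.4327  0.4327] 1.0
```

View pics/scene0.png

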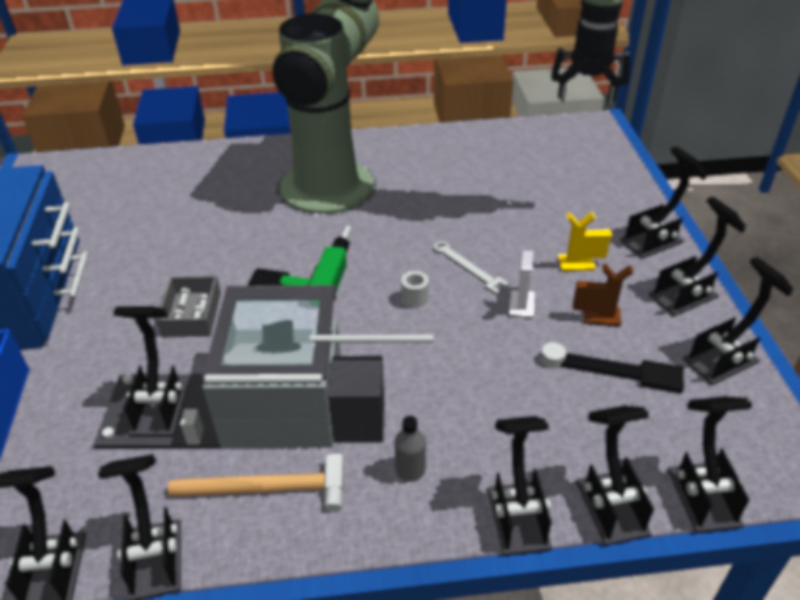

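View pics/side0.png

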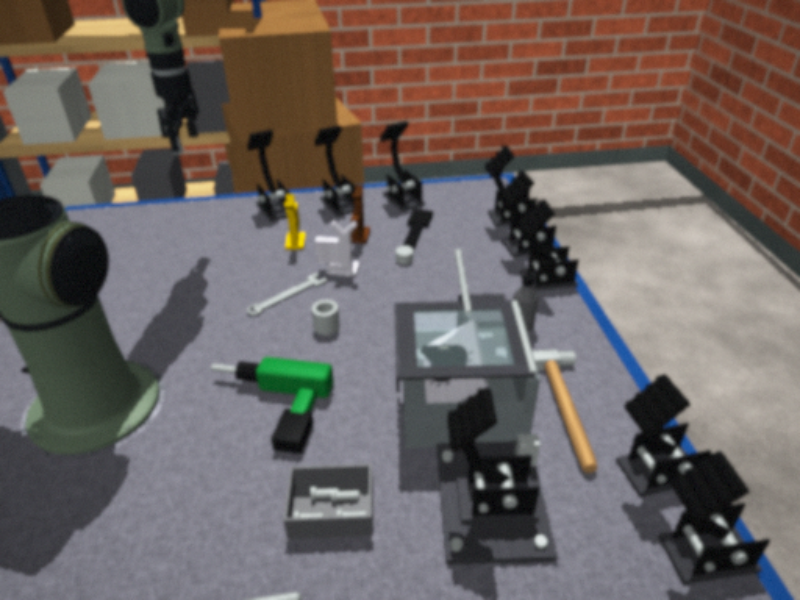

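The scene camera looks back at the robot, so the tester's front faces the robot with its bar towards +y. Candidates for the prop (800x600 scene view): yellow (583,243), brown (603,295) and silver/white (523,285). The aluminium one at (523,285) fits the description. Next are rough positions and a close look with the wrist camera.

```bash
cat > h.py <<'E'
from cell import bot
import cv2,numpy as np
from scipy.spatial.transform import Rotation as R
from scipy.optimize import least_squares
np.set_printoptions(precision=4,suppress=True)
def rot(q): return R.from_quat(np.r_[q[1:],q[0]]).as_matrix()
def quat(M): q=R.from_matrix(M).as_quat(); return np.r_[q[3],q[:3]]
def tool(app,jaw):  # tool rotation: y=approach, x=jaw direction
    y=np.array(app,float);y/=np.linalg.norm(y);x=np.array(jaw,float);x-=y*(x@y);x/=np.linalg.norm(x)
    return np.c_[x,y,np.cross(x,y)]
def wristcam():
    p=bot.read_position();q=bot.read_tool_rot();im=bot.camera("wrist");k=bot.calibration("wrist")
    T=np.eye(4);T[:3,:3]=rot(q);T[:3,3]=p
    return im,k["mtx"],np.linalg.inv(T@k["hand_eye"])
def cam(c): k=bot.calibration(c);return k["mtx"],k["extrinsics"]
def proj(K,E,P):
    P=np.atleast_2d(P);c=P@E[:3,:3].T+E[:3,3];u=c@K.T;return u[:,:2]/u[:,2:]
def ray(K,E,uv,z):
    d=E[:3,:3].T@np.linalg.inv(K)@np.r_[uv,1];o=-E[:3,:3].T@E[:3,3];return o+d*(z-o[2])/d[2]
def pose(x,y,a,P):
    P=np.atleast_2d(P);c,s=np.cos(a),np.sin(a);return P@np.array([[c,s,0],[-s,c,0],[0,0,1]])+[x,y,0]
def fit(x0,obs):  # obs: list of (K,E,localpts,uv)
    f=lambda v:np.concatenate([(proj(K,E,pose(*v,P))-uv).ravel() for K,E,P,uv in obs])
    r=least_squares(f,x0,loss="soft_l1");return r.x,np.round(f(r.x),1)
E
python3 - <<'E'
from h import *
K,E=cam("scene"); s=.64
print("prop",ray(K,E,np.array([523,303])*s,0))
K2,E2=cam("side"); print("prop side",ray(K2,E2,np.array([340,268])*s,0))
# bar tip, ledge top corners, wall corners
print("bartip",ray(K,E,np.array([433,338])*s,.155),ray(K2,E2,np.array([459,251])*s,.155))
print("bar-at-frame",ray(K,E,np.array([312,337])*s,.155))
print("wall top R,L",ray(K,E,np.array([205,378])*s,.148),ray(K,E,np.array([328,378])*s,.148))
print("yellow",ray(K,E,np.array([583,265])*s,0),"brown",ray(K,E,np.array([603,318])*s,0),"bottle",ray(K,E,np.array([410,472])*s,0),"sleeve",ray(K,E,np.array([413,300])*s,0))
E
```

```text
prop [0.4486 0.3581 0.    ]
prop side [0.4509 0.3538 0.    ]
bartip [0.6696 0.1498 0.155 ] [0.6733 0.1453 0.155 ]
bar-at-frame [ 0.6429 -0.0345  0.155 ]
wall top R,L [ 0.7004 -0.1944  0.148 ] [ 0.7241 -0.0142  0.148 ]
yellow [0.3546 0.5035 0.    ] brown [0.5085 0.4956 0.    ] bottle [0.8003 0.0966 0.    ] sleeve [0.4123 0.1516 0.    ]
```

```bash
python3 - <<'E'
from h import *
M0=rot(bot.read_tool_rot());print(M0)
p=np.array([.45,.356,0.]);ya=-.05
for el in (35,45,60):
  e=np.radians(el)
  for s in (1,-1):
    a=np.array([np.cos(e)*np.cos(ya),np.cos(e)*np.sin(ya),-np.sin(e)])
    M=tool(a,[np.sin(ya)*s,-s*np.cos(ya),0])
    for back in (.13,0):
      print(el,s,back,bot.solve_ik(p+[-.042,0,.055]+a*(.019-back),quat(M)))
    # tester place config
    t=np.array([.625,-.098,0]);X=np.array([.99,-.143,0]);Y=np.array([.143,.99,0])
    a=np.cos(e)*X-np.sin(e)*np.array([0,0,1]);M=tool(a,-s*Y)
    for q in ([.01,.2,.046],[.048,.138,.12]):
      print('   ',bot.solve_ik(t+X*(q[0]-.042)+Y*q[1]+[0,0,q[2]+.055]+a*.019,quat(M)))
e=np.radians(45);a=np.array([np.cos(e)*np.cos(ya),np.cos(e)*np.sin(ya),-np.sin(e)])
bot.move_pose(p+[-.042,0,.055]+a*(.019-.13),quat(tool(a,[np.sin(ya),-np.cos(ya),0])))
im,K,E=wristcam();cv2.imwrite("pics/w1.png",cv2.resize(im[:,:,::-1],(800,600)));np.savez("w1.npz",K=K,E=E)
print(bot.search_frame("wrist","prop"),bot.read_clock(),proj(K,E,p))
E
```

```text
[[ 0.2511  0.     -0.968 ]
 [ 0.968   0.0001  0.2511]
 [ 0.0001 -1.     -0.    ]]
35 1 0.13 [ 1.1931  0.3748 -1.0302 -0.265  -0.8876 -2.1059]
35 1 0 [ 0.9445  0.6405 -1.0523 -0.7834 -0.7571 -2.4185]
    [ 0.1606  0.567  -1.0861 -1.0201 -0.2478 -2.9636]
    [-0.006   0.3578 -1.0251 -0.7677 -0.1125 -3.0624]
35 -1 0.13 [ 1.1931  0.3748 -1.0302 -0.265  -0.8876  1.0357]
35 -1 0 [ 0.9445  0.6405 -1.0523 -0.7834 -0.7571  0.7231]
    [ 0.1606  0.567  -1.0861 -1.0201 -0.2478  0.178 ]
    [-0.006   0.3578 -1.0251 -0.7677 -0.1125  0.0792]
45 1 0.13 [ 1.0787  0.2437 -0.9526 -0.0297 -0.6934 -2.1607]
45 1 0 [ 0.8802  0.518  -0.979  -0.465  -0.6028 -2.3826]
    [ 0.1388  0.4403 -0.9605 -0.5953 -0.1982 -2.9394]
    [-0.0157  0.2824 -0.8749 -0.368  -0.0902 -3.051 ]
45 -1 0.13 [ 1.0787  0.2437 -0.9526 -0.0297 -0.6934  0.9809]
45 -1 0 [ 0.8802  0.518  -0.979  -0.465  -0.6028  0.759 ]
    [ 0.1388  0.4403 -0.9605 -0.5953 -0.1982  0.2022]
    [-0.0157  0.2824 -0.8749 -0.368  -0.0902  0.0906]
60 1 0.13 [ 0.892   0.1672 -0.7849  0.2914 -0.4163 -2.2693]
60 1 0 [ 0.7745  0.4303 -0.8346 -0.0677 -0.3759 -2.389 ]
    [ 0.1054  0.3926 -0.7247 -0.0568 -0.1235 -2.9249]
    [-0.0304  0.2941 -0.6141  0.1416 -0.0564 -3.0436]
60 -1 0.13 [ 0.892   0.1672 -0.7849  0.2914 -0.4163  0.8723]
60 -1 0 [ 0.7745  0.4303 -0.8346 -0.0677 -0.3759  0.7526]
    [ 0.1054  0.3926 -0.7247 -0.0568 -0.1235  0.2166]
    [-0.0304  0.2941 -0.6141  0.1416 -0.0564  0.098 ]
[{'bbox': [238.7, 77.6, 42.8, 135.4], 'confidence': 0.95}, {'bbox': [77.3, 58.7, 118.7, 105.3], 'confidence': 0.84}, {'bbox': [27.8, 207.6, 118.5, 78.3], 'confidence': 0.69}] 4.1167 [[256.0581 182.3508]]
```

View pics/w1.png

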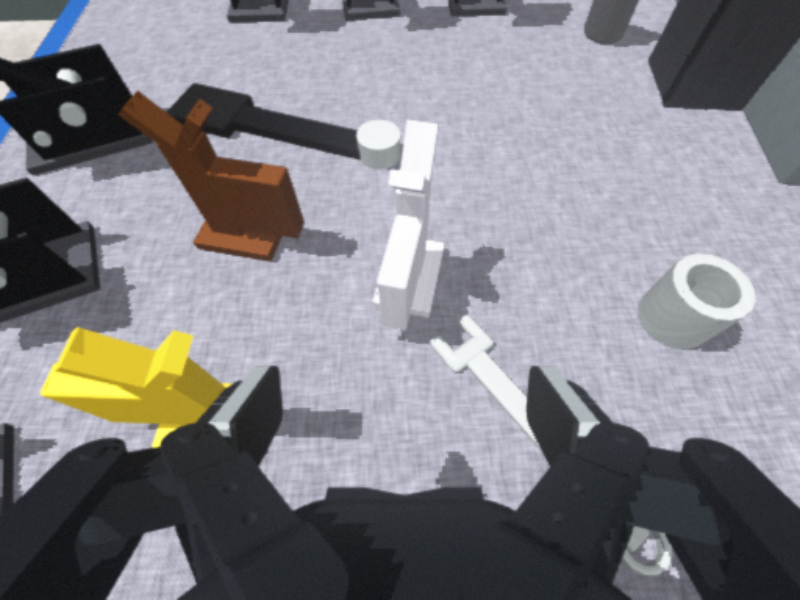

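The silver prop is at (405,230), with its handle towards the gripper and its fork at (410,155). Next I fit its pose and check it in an enlarged crop with the model drawn on top.

```bash
cat >> h.py <<'E'
def box(x0,x1,y0,y1,z0,z1): return np.array([[x,y,z] for x in(x0,x1) for y in(y0,y1) for z in(z0,z1)])/1000
PROP=[box(-41,25,-22,22,0,10),box(-65,-13,-9,9,20,80),box(-13,13,-9,9,10,100)]
def draw(im,K,E,boxes,v,sc,o):
    for b in boxes:
        u=(proj(K,E,pose(*v,b))-o)*sc
        for i in range(8):
            for j in (1,2,4):
                if not i&j: cv2.line(im,tuple(int(t) for t in u[i]),tuple(int(t) for t in u[i|j]),(0,0,255),1)
E
python3 - <<'E'
from h import *
d=np.load("w1.npz");K,E=d["K"],d["E"]
P=np.array([[-65,9,80],[-65,-9,80],[-13,9,80],[-13,-9,80],[-65,9,20],[-65,-9,20],[25,-22,10],[-41,-22,10]])/1000
uv=np.array([[383,265],[408,268],[398,217],[420,219],[380,323],[405,328],[443,243],[427,315]])*.64
v,r=fit([.45,.356,-.1],[(K,E,P,uv)]);print(v,r)
im=cv2.imread("pics/w1.png");im=cv2.resize(im,(512,384));o=np.array([215,65]);sc=6
c=cv2.resize(im[65:65+100*1+55,215:215+90],None,fx=sc*.64*1.0/.64,fy=sc,interpolation=2)
c=c[:]; draw(c,K,E,PROP,v,sc,o);cv2.imwrite("pics/c1.png",cv2.resize(c,None,fx=.64,fy=.64));
E
```

```text
[ 0.4668  0.3457 -0.2674] [-4.7  8.8 -1.3 10.6 -1.4 -3.5  2.2 -1.7  0.5  0.5  0.3  0.5  0.8 -1.7
  1.5 -3.6]
```

View pics/c1.png

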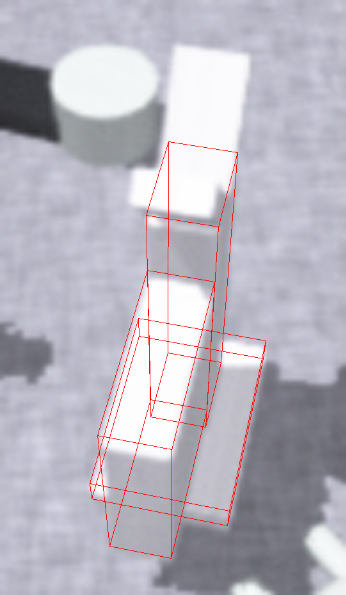

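The overlay matches the foot, handle and post. Grasping the handle now, 45° from its front and above.

```bash
python3 - <<'E'
from h import *
v=np.array([.4668,.3457,-.2674]);e=np.pi/4
X=np.array([np.cos(v[2]),np.sin(v[2]),0]);Y=np.array([-X[1],X[0],0]);Z=np.array([0,0,1.])
a=X*np.cos(e)-Z*np.sin(e);M=tool(a,-Y);g=np.r_[v[:2],0]+X*-.042+Z*.054+a*.019
bot.set_gripper(.7)
bot.move_pose(g-a*.1,quat(M))
bot.move_linear(g,.1)
bot.set_gripper(0,80)
print("w",bot.read_gripper_width(),bot.read_ft_force())
bot.move_linear(g+Z*.1,.12)
print("w",bot.read_gripper_width(),bot.read_ft_force(),bot.read_clock())
# look toward tester: move near pre-insert, high
t=np.array([.625,-.098,0]);b=-.143
X=np.array([np.cos(b),np.sin(b),0]);Y=np.array([-X[1],X[0],0]);a=X*np.cos(e)-Z*np.sin(e);M=tool(a,-Y)
q=t+X*(-.10-.042)+Y*.21+Z*(.15+.054)+a*.019
bot.move_pose(q,quat(M))
im,K,E=wristcam();cv2.imwrite("pics/w2.png",cv2.resize(im[:,:,::-1],(800,600)));np.savez("w2.npz",K=K,E=E)
print(bot.read_clock(),bot.read_ft_force())
E
```

```text
w 0.1972924531490946 [-2.3438  1.3389  3.1619]
w 0.1973840611829639 [-0.3184  0.0486 -3.4274] 7.4167
8.4417 [ 0.2233 -0.51   -2.8922]
```

View pics/w2.png

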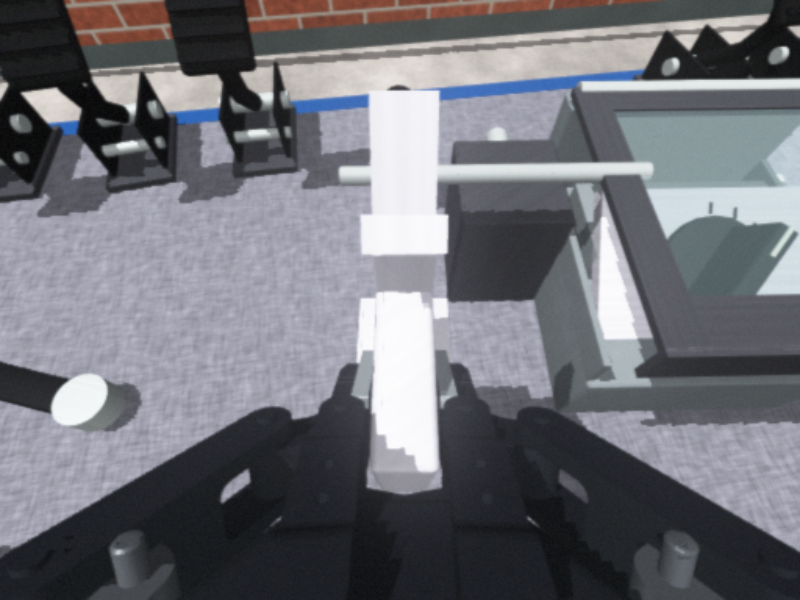

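Prop held. The picture shows the fork at (405,160-240), the bar from (340,174) to (652,170) behind it, and the ledge top with its corners at (450,212), (455,142) and (575,210). I'll fit the tester pose from these.

```bash
python3 - <<'E'
from h import *
d=np.load("w2.npz");K,E=d["K"],d["E"];s=.64
P=np.array([[10,250,155],[10,60,155],[5,170,114],[90,170,114],[5,90,114]])/1000
uv=np.array([[340,174],[652,170],[450,212],[455,142],[575,210]])*s
P2=np.array([[10,250,155],[90,170,114]])/1000;uv2=np.array([[433,338],[383,361]])*s
S=cam("scene");D=cam("side")
x0=[.625,-.098,-.143]
v,r=fit(x0,[(K,E,P,uv)]);print("wrist",v,r)
v2,r=fit(x0,[(K,E,P,uv),(*S,P2,uv2),(*D,P2[:1],np.array([[459,251]])*s)]);print("all",v2,r)
T=[box(5,90,90,170,0,114),box(-100,100,-90,90,0,70),box(9,11,60,250,149,161)]
im=cv2.imread("pics/w2.png");draw(im,K,E,T,v,1/s,0)
sc=cv2.resize(cv2.imread("pics/scene_raw.png"),(1024,768));draw(sc,*S,T,v,2,0)
# prop in hand: predicted, from nominal grasp
p=bot.read_position();M=rot(bot.read_tool_rot());y=M[:,1];b=np.arctan2(y[1],y[0]);X=np.array([np.cos(b),np.sin(b),0])
o=p-y*.019+X*.042-[0,0,.054];print("prop",o)
draw(im,K,E,[q+[0,0,o[2]] for q in PROP],[o[0],o[1],b],1/s,0)
h=np.vstack([im[60:500,280:800],cv2.resize(sc[330:600,100:600],(520,281))]);print(h.shape)
cv2.imwrite("pics/c2.png",cv2.resize(h,None,fx=.83,fy=.83))
E
```

```text
wrist [ 0.6312 -0.1006 -0.1283] [ 0.3 -1.  -3.7 -0.2  7.7  5.6 -1.1 -2.7  0.5  6.1]
all [ 0.6315 -0.1003 -0.1234] [-0.1 -0.2 -4.1 -0.2  7.5  6.  -1.7 -2.4  0.3  6.2 -1.2  0.9 -3.  23.3
 -0.5 -0.2]
prop [0.5557 0.125  0.1494]
(721, 520, 3)
```

View pics/c2.png

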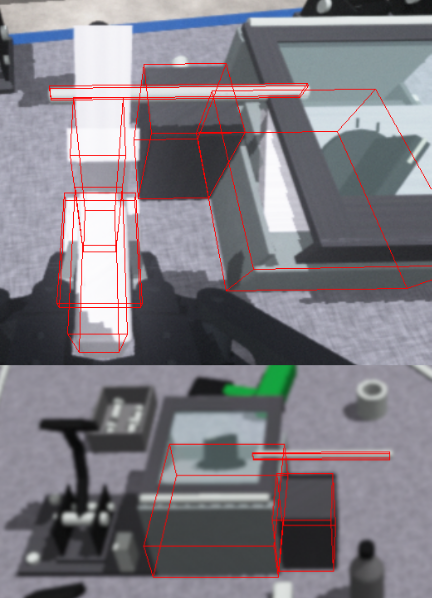

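```bash
cat >> h.py <<'E'
TV=np.array([.6314,-.1005,-.127])
tX=np.array([np.cos(TV[2]),np.sin(TV[2]),0]);tY=np.array([-tX[1],tX[0],0]);Z=np.array([0,0,1.])
def tw(x,y,z): return np.r_[TV[:2],0]+tX*x+tY*y+Z*z
aP=(tX-Z)/np.sqrt(2);MP=tool(aP,-tY)
def prop2tcp(x,y,z): return tw(x-.042,y,z+.054)+aP*.019   # prop origin in tester frame -> TCP
def arc(th): return .09-.08*np.cos(th),.155+.08*np.sin(th)-.109
E
python3 - <<'E'
from h import *
bot.set_gripper(0,110)
Y=.208
for t in np.linspace(0,1.17,8): 
    x,z=arc(t); assert bot.solve_ik(prop2tcp(x,Y,z),quat(MP)) is not None
bot.move_pose(prop2tcp(-.07,Y,.08),quat(MP))
bot.move_linear(prop2tcp(-.06,Y,.014),.12)
print(bot.move_linear(prop2tcp(.01,Y,.014),.1,until_force=6))
f0=bot.read_ft_force()
hit=bot.move_linear(prop2tcp(.01,Y,.056),.03,until_force=3)
p=bot.read_position();print(hit,"prop z at contact",p[2]-prop2tcp(0,0,0)[2],f0,bot.read_ft_force(),bot.read_clock())
im,K,E=wristcam();cv2.imwrite("pics/w3.png",cv2.resize(im[:,:,::-1],(800,600)))
E
```

```text
False
True prop z at contact 0.04483850180169821 [-0.1773 -0.1056 -3.7065] [-0.0933  0.6545 -3.4228] 11.6333
```

View pics/w3.png

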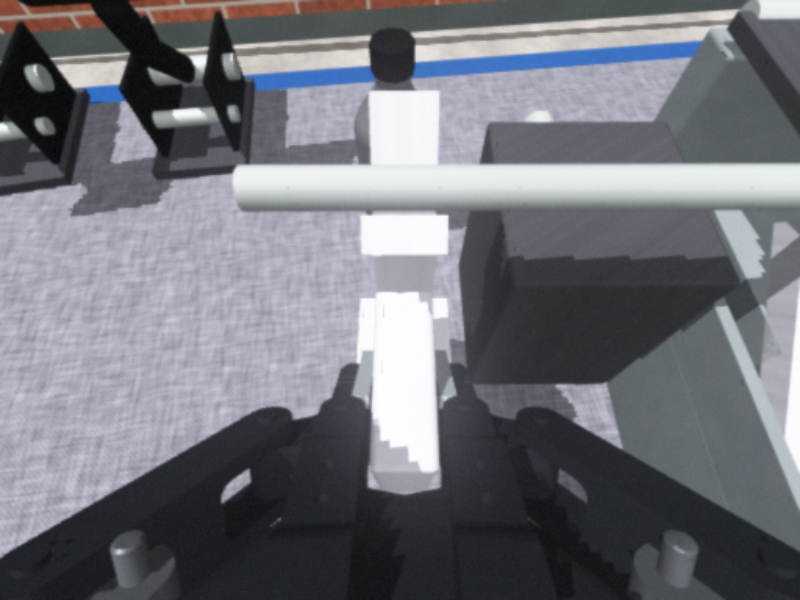

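The bar crosses the V at (405,187). Contact came at prop z 44.8 mm against 46 mm expected, so I'm lifting along the arc.

```bash
python3 - <<'E'
from h import *
Y=.208
for t in np.linspace(.12,1.17,8):
    x,z=arc(t); bot.move_linear(prop2tcp(x,Y,z),.06)
print("top",bot.read_ft_force(),bot.read_gripper_width(),bot.read_clock())
bot.move_linear(prop2tcp(x,.136,z),.06)
print("slid",bot.read_ft_force(),bot.read_clock())
im,K,E=wristcam();cv2.imwrite("pics/w4.png",cv2.resize(im[:,:,::-1],(400,300)))
im=bot.camera("side");a=cv2.resize(im[120:300,190:400,::-1],(400,343));cv2.imwrite("pics/v4.png",np.vstack([cv2.imread("pics/w4.png"),a]))
E
```

```text
top [-2.2877  1.1445 -3.2659] 0.1995677294130312 14.4917
slid [-1.847  -1.8284 -5.1076] 15.8417
```

View pics/v4.png

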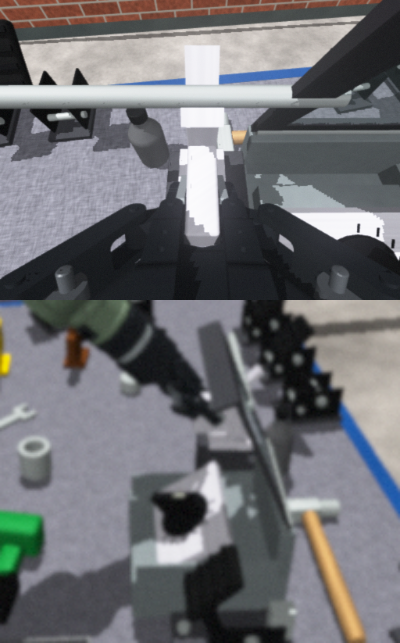

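The cover is up with its bar in the fork and the prop above the ledge. Lowering it onto the ledge.

```bash
python3 - <<'E'
from h import *
for t in (1.13,1.09,1.06):
    x,z=arc(t); bot.move_linear(prop2tcp(x,.136,z),.04)
print(bot.read_ft_force())
x,_=arc(1.01)
hit=bot.move_linear(prop2tcp(x,.136,.109),.02,until_force=5)
p=bot.read_position();print(hit,p[2]-prop2tcp(0,0,0)[2],bot.read_ft_force(),bot.read_clock())
im,K,E=wristcam();np.savez("w5.npz",K=K,E=E)
a=im[...,::-1];b=bot.camera("side")[120:300,250:400,::-1]
cv2.imwrite("pics/v5.png",np.vstack([cv2.resize(a[60:260,150:400],(500,400)),cv2.resize(bot.camera("scene")[130:260,170:330,::-1],(500,400))])[:,:])
E
```

```text
[-2.5565  1.4887 -3.9711]
True 0.11432534603983165 [-1.5189  0.0735  4.1458] 16.9583
```

```bash
python3 -c "
import cv2;i=cv2.imread('pics/v5.png');cv2.imwrite('pics/v5s.png',cv2.resize(i,(375,600)))"
```

```text
(no output)
```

View pics/v5s.png

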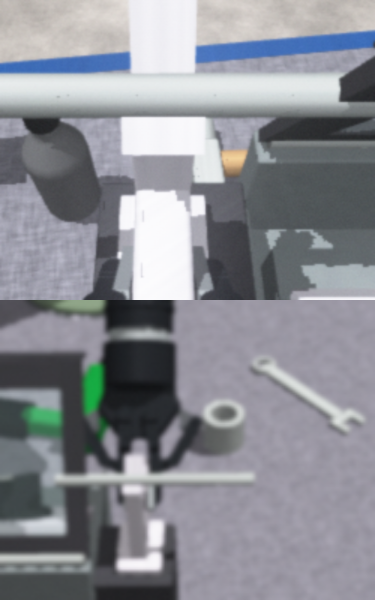

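Contact came at 114.3 mm, which is the ledge height, and the foot sits on the ledge with the bar in the V. Releasing and backing off.

```bash
python3 - <<'E'
from h import *
bot.set_gripper(.3);bot.wait(.2)
p=bot.read_position();f=bot.read_ft_force();print(f)
bot.set_gripper(.5)
bot.move_linear(p-aP*.13,.12)
print(bot.read_ft_force(),bot.read_clock())
# knob view: along knob axis
g=tw(-.043,0,.123);ka=np.array([np.sin(np.radians(35)),0,-np.cos(np.radians(35))]);ka=tX*ka[0]+Z*ka[2]
for s in (-1,1):
  for ang in np.radians(range(0,181,30)):
    j=R.from_rotvec(ka*ang).apply(tY*s); q=bot.solve_ik(g+ka*.019,quat(tool(ka,j)));print(s,round(np.degrees(ang)),q)
M=tool(ka,-tY)
bot.move_pose(g-ka*.11,quat(M))
im,K,E=wristcam();np.savez("w6.npz",K=K,E=E);cv2.imwrite("pics/w6_raw.png",im[...,::-1])
s=bot.camera("side")[110:300,190:400,::-1]
cv2.imwrite("pics/v6.png",np.hstack([cv2.resize(im[...,::-1],(440,330)),cv2.resize(s,(350,330))]))
print(bot.read_clock(),proj(K,E,g))
E
```

```text
[0.0148 0.5893 0.1273]
[-0.0059 -0.7349  0.4702] 19.1
-1 0 [-0.3432  0.2867 -0.8971 -0.2128  0.1234  2.9636]
-1 30 [-0.3432  0.2867 -0.8971 -0.2128  0.1234 -2.796 ]
-1 60 [-0.3432  0.2867 -0.8971 -0.2128  0.1234 -2.2724]
-1 90 [-0.3432  0.2867 -0.8971 -0.2128  0.1234 -1.7488]
-1 120 [-0.3432  0.2867 -0.8971 -0.2128  0.1234 -1.2252]
-1 150 [-0.3432  0.2867 -0.8971 -0.2128  0.1234 -0.7016]
-1 180 [-0.3432  0.2867 -0.8971 -0.2128  0.1234 -0.178 ]
1 0 [-0.3432  0.2867 -0.8971 -0.2128  0.1234 -0.178 ]
1 30 [-0.3432  0.2867 -0.8971 -0.2128  0.1234  0.3456]
1 60 [-0.3432  0.2867 -0.8971 -0.2128  0.1234  0.8692]
1 90 [-0.3432  0.2867 -0.8971 -0.2128  0.1234  1.3928]
1 120 [-0.3432  0.2867 -0.8971 -0.2128  0.1234  1.9164]
1 150 [-0.3432  0.2867 -0.8971 -0.2128  0.1234  2.44  ]
1 180 [-0.3432  0.2867 -0.8971 -0.2128  0.1234  2.9636]
24.1083 [[257.3209 189.9824]]
```

View pics/v6.png

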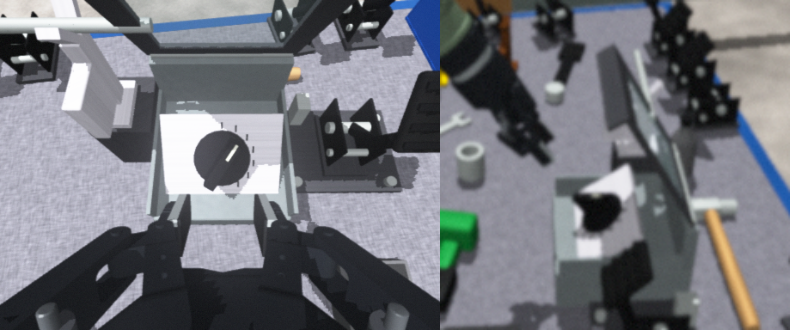

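Prop stands, cover is propped, and the knob at (222,157) has its white line pointing up-right. Measuring the line direction numerically.

```bash
cat >> h.py <<'E'
KG=tw(-.043,0,.123);ka=tX*np.sin(np.radians(35))-Z*np.cos(np.radians(35))
ku=np.cross(tY,-ka)   # in-panel "up" (+x side); image right = -tY
def line_angle(im,K,E,rad=26):
    ctr=proj(K,E,KG+ka*.0)[0];g=cv2.cvtColor(im,cv2.COLOR_RGB2GRAY)
    m=np.zeros_like(g);cv2.circle(m,tuple(int(round(t)) for t in ctr),rad,255,-1)
    n,lab,st,ce=cv2.connectedComponentsWithStats(((g>150)&(m>0)).astype(np.uint8))
    out=[]
    for i in range(1,n):
        if st[i,4]<4: continue
        pts=[]
        for v,u in np.argwhere(lab==i):
            d=E[:3,:3].T@np.linalg.inv(K)@np.r_[u,v,1.];o=-E[:3,:3].T@E[:3,3]
            q=o+d*(((KG-ka*.013)-o)@ka)/(d@ka)-KG; pts.append([q@-tY,q@ku])
        pts=np.array(pts);c=pts.mean(0);w=np.linalg.eigh(np.cov(pts.T))[1][:,1]
        if w@c<0:w=-w
        out.append((st[i].tolist(),c*1000,"ctr ang",np.degrees(np.arctan2(c[1],c[0])),"pca",np.degrees(np.arctan2(w[1],w[0]))))
    return ctr,out
E
python3 - <<'E'
from h import *
d=np.load("w6.npz");im=cv2.imread("pics/w6_raw.png")[...,::-1].copy()
print(ku,line_angle(im,d["K"],d["E"]))
c=cv2.resize(im[130:250,200:320,::-1],(600,600),interpolation=2);cv2.imwrite("pics/c6.png",c)
E
```

```text
[ 0.8126 -0.1038  0.5736] (array([257.3209, 189.9824]), [([263, 170, 13, 18, 80], array([10.5363, 14.2292]), 'ctr ang', np.float64(53.48112551079524), 'pca', np.float64(57.124238310142815))])
```

View pics/c6.png

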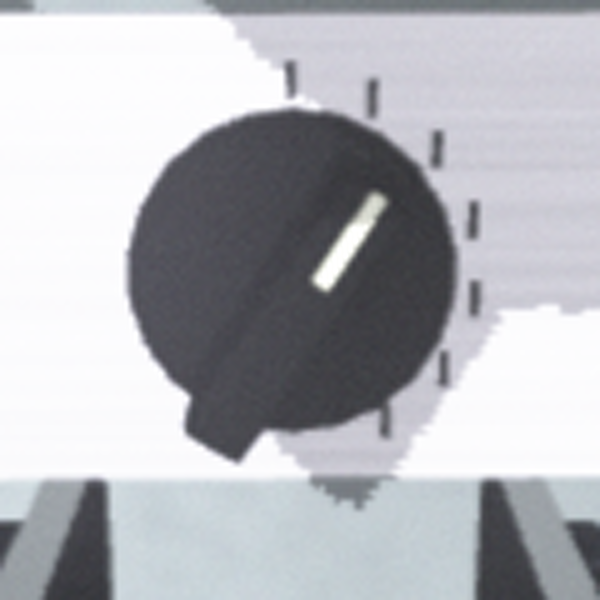

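The line is at about 57° in the panel plane and the centre is within about 1 mm. Gripping across the bar and turning clockwise with the moment monitored.

```bash
python3 - <<'E'
from h import *
M=tool(ka,R.from_rotvec(ka*np.radians(33)).apply(-tY))
G=KG+ka*.017
print(bot.solve_ik(G,quat(M)))
q=bot.solve_ik(G-ka*.075,quat(M));bot.goto_joints(q)
bot.set_gripper(.5)
bot.move_linear(G,.1,until_force=15);m0=bot.read_moment()
bot.set_gripper(0,70)
q=np.array(bot.read_joint_positions());q0=q[5];t0=bot.read_clock()
print("start",q0,bot.read_gripper_width(),bot.read_ft_force(),t0)
mb=bot.read_moment()
for i in range(26):
    q[5]+=.12;bot.goto_joints(q)
    m=(np.array(bot.read_moment())-mb)@ka
    f=np.linalg.norm(bot.read_ft_force())
    print(round(q[5]-q0,2),round(m,3),round(f,1))
    if abs(m)>.6 or f>40: break
print(bot.read_joint_positions()[5]-q0,bot.read_gripper_width(),bot.read_clock())
E
```

```text
[-0.3438  0.2815 -0.8982 -0.2086  0.1237 -2.7442]
start -2.7443695768281784 0.15000888973109225 [-6.4081 -1.4125  4.6658] 30.2667
0.12 0.246 3.5
0.24 0.209 3.9
0.36 0.212 5.5
0.48 0.206 5.6
0.6 0.241 6.7
0.72 0.231 6.8
0.84 0.217 7.1
0.96 0.216 7.1
1.08 0.218 6.9
1.2 0.274 8.6
1.32 0.239 7.8
1.44 0.221 9.0
1.56 0.238 8.2
1.68 0.185 8.4
1.8 0.239 9.3
1.92 0.208 7.7
2.04 -0.348 8.7
2.16 -3.153 10.1
2.1471057572796513 0.14797277863229635 34.7667
```

The stop was reached after about 2.0 rad (moment jump). I'll relieve it, release, retreat and check.

```bash
python3 - <<'E'
from h import *
q=np.array(bot.read_joint_positions());q[5]=-2.7444+2.07;bot.goto_joints(q);print(bot.read_moment())
bot.set_gripper(.5)
bot.move_linear(KG+ka*.017-ka*.13,.12)
q=np.array(bot.read_joint_positions());q[5]=-2.7442;bot.goto_joints(q)
im,K,E=wristcam();print(line_angle(im,K,E),bot.read_ft_force(),bot.read_clock())
s=bot.camera("side")[110:300,190:400,::-1]
cv2.imwrite("pics/v7.png",np.hstack([cv2.resize(im[...,::-1],(440,330)),cv2.resize(s,(350,330))]))
E
```

```text
[-1.1793  1.0675  0.8469]
(array([257.0978, 188.8307]), [([267, 196, 14, 9, 58], array([  8.2978, -15.1314]), 'ctr ang', np.float64(-61.260437290777205), 'pca', np.float64(-58.73561536290545)), ([244, 211, 24, 5, 27], array([-13.9133, -16.271 ]), 'ctr ang', np.float64(-130.5336470427256), 'pca', np.float64(140.76134112852654))]) [ 0.6625 -0.2568  0.7911] 38.45
```

View pics/v7.png

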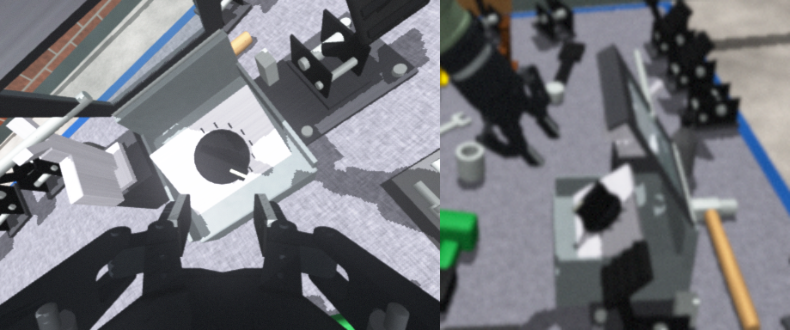

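```bash
python3 - <<'E'
from h import *
print(bot.close_job(),bot.read_clock())
E
```

```text
the job is handed in; nothing more can be done
the job is handed in; nothing more can be done
```

The cover is propped open on the aluminium prop and the knob is turned clockwise to its stop. I handed the job in at about 38.5 s of the 72 s; no verdict is reported.

- **Prop and cover:** I gripped the prop by its handle, caught the bar in its fork and lifted the cover along its arc. I then slid the prop over the ledge and set it down, with contact at 114.3 mm against 114 mm expected. After release, the wrist and side pictures show the prop standing with the bar in its fork, both before and after the knob turn.
- **Knob:** It turned about 2.0 rad, then the moment jumped to about 3 N m. The white line moved from about 57° to about -60°, next to the last tick. The ticks span about 155°, close to the knob's full 2.6 rad travel. It did not start at its anticlockwise stop, so 2.0 rad was all that remained.
- **Not measured:** I could not read the knob or cover angles directly. The knob is judged from the moment jump and the tick mark, and the cover angle (about 1.01 rad) from the prop's contact height. I did not measure the bystanders' positions; I saw no contact with any of them.
- **Disagreement:** The prop fit left errors of up to about 10 px on two roughly read handle corners. The tester fit had errors of up to 8 px in the wrist view and 23 px on one ledge corner in the scene view. The overlays and the contact heights (44.8 mm against 46 mm at the bar) still agreed with the fits.

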